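Seat a tissue block in the pull-out stage and hold the stage at its mark

TASK

Lay the embedded tissue block flat and fully home in the pocket of the pull-out stage, its cut corners in the pocket's matching end towards the handle, and let go of it while the slide is still home. Then pull the spring-loaded slide out by its handle until the line across the slide is level with the pointer of the clip on the rail, and finish while holding it there, still and with the hand on the handle, so that the block can be photographed. Leave the other things on the worktop where they are.

Things in the scene. Friction and masses are not known exactly. Their poses are not given: they have to be found in the camera images.
- tissue_block: Embedded tissue block, loose, 30 g: a flat grey plastic cassette 40 (x) x 28 (y) x 7 mm high, with a pale wax block 30 (x) x 24 (y) x 12 mm on top (its centre 3 mm towards +x of the cassette's centre), 19 mm high in all. The two corners at its -x end are cut off at 45 degrees (7 mm). Origin: centre of the cassette's underside, z up. Best gripped across the 24 mm width of the wax (y), which stands proud of the slide when seated.
- block_cut_end (a point): Middle of the lower edge of the block's cut-corner end (x = -20 mm in the block's frame).
- stage: Fixed pull-out stage standing on the worktop, base 210 x 92 mm, two rails 27 mm high along x with a 58 mm gap between their lips. Origin on the worktop under the pocket's centre with the slide home; base from x = -150 to +60 mm. Its x axis runs along the slide; the slide is pulled towards the stage's -x, more or less towards the robot.
- pocket (a point): Centre of the pocket's floor in the slide; moves with the slide, axes as the stage's. 17 mm above the worktop. The pocket is 43 (x) x 31 (y) x 6 mm deep, open above, its mouth widened by a 2.5 mm bevel all round; the slide's top is 23 mm above the worktop. Its -x end (the handle's side) has filled corners that match the block's cut corners: the block goes in flat only that way, its frame then parallel with the stage's and its origin on this point.
- pocket_keyed_end (a point): Middle of the pocket floor's keyed end, 20 mm towards -x of the pocket's centre; the block's cut end goes here.
- handle (a point): Middle of the top edge of the slide's pull handle, 65 mm above the worktop. The handle is a black upright plate 12 mm thick (along x) x 36 mm wide (y), rising 42 mm above the slide's top; its centre is 62 mm in front (-x) of the pocket's centre. It moves with the slide and can be gripped across its thickness from above, or hooked from behind.
- slide (a joint): How far the slide is pulled out, m: 0 home (against its stop), at most 0.080. A spring draws it home: 2.7 N at home plus 90 N per m (about 7 N at 50 mm); let go, it runs back.
- slide_line (a point): Left (+y) end of the thin white line across the slide's top, between pocket and handle, 36 mm in front of the pocket's centre, 23 mm above the worktop; moves with the slide.
- index_clip: Mark: small steel clip with a thumbscrew, 14 mm long, fixed on the stage's left (+y) rail, at another place along it each time, 25 to 55 mm in front of where the slide's line stands at home. Origin: the tip of its small pointer, which looks inwards over the slide, 28 mm above the worktop; axes as the stage's. The slide is at the mark when slide_line and this tip agree along the stage's x axis.
- tape_roll: Bystander: beige tape roll lying flat, 100 mm across, 25 mm high. Origin at its underside. Leave alone.
- dropper_bottle: Bystander: small white dropper bottle, 28 mm across, 74 mm high. Origin at its underside. Leave alone.
- specimen_cup: Bystander: specimen cup with lid, 64 mm across, 84 mm high. Origin at its underside. Leave alone.
- forceps: Bystander: steel forceps lying flat, 117 x 15 x 8 mm. Origin at its underside. Leave alone.
- marker_pen: Bystander: marker pen lying, 135 x 17 x 16 mm. Origin at its underside. Leave alone.
- sample_jar: Bystander: small round jar with lid, 34 mm across, 48 mm high. Origin at its underside. Leave alone.
Not all that is in view belongs to the job. Of the things that look like the tissue_block, take the one that is farthest to the robot's left at the start.

How it is judged:
By the outcome, as a careful person would: the job done as asked, in the order asked, and still so for the second after the job is handed in, while the arm keeps its last pose, push and grip.
It also fails if it takes over 58 s, if anything falls off the work surface, if the arm or the gripper's body presses on something with over 40 N, if the wrist force passes 120 N, or if a joint passes its speed limit or range.

ROBOT

A 7-joint arm with a two-finger parallel gripper is mounted at the origin on a cart in front of the work surface, level with it; the furniture and walls round the work are solid. World frame = base frame: x ahead of the robot, y to its left, z up, the work surface at z = 0. Lengths are in mm, angles in rad, forces in N, time in s.
With the tool pointing down it reaches from about 425 to 1025 mm from the base axis. Payload 3.6 kg.
Tool frame: the origin (TCP) lies midway between the tips of the shut fingers; the grasp point (between the pads) lies 19 mm behind it (ctrl.tcp_to_grasp is the distance from the TCP to the grasp point, in mm); z points along the fingers, y is the line along which they close (so a half turn about z gives the same grasp; the last joint's range is limited). The gripper opens to 85 mm and grips with 20 to 120 N. Pads are 22 mm wide; open, the fingers measure 114 mm over their backs; the gripper's body (76 mm by 85 mm) begins 54 mm behind the grasp point. The pads swing forward as they close: fully open they stand 13 mm farther back than shut.
Start: joints at [-1.28, 0.591, 0.048, 1.609, -0.033, 0.943, -0.034], TCP at [271.47, 672.26, 231.302] pointing down, gripper open.
Joint ranges: [-2.69, 2.69], [-0.47, 2.24], [-1.27, 1.36], [0.19, 2.51], [-1.53, 4.68], [0.08, 2.07], [-3.09, 3.09]. Speed limits (rad/s): [2.57, 2.57, 3.14, 3.14, 3.14, 3.14, 3.14].

INTERFACE

Orientations are given as [roll, pitch, yaw] about the fixed x, y, z axes, in that order (R = Rz(yaw) Ry(pitch) Rx(roll)).
In Python, from station import ctrl, camera, ticket, regions_of, pinpoint gives the robot as it stands.
- The arm moves only by the tool send_rows, never from a script. Its argument "rows" is a list of rows, each a list of 4 numbers: the shift along the tool's x, y, z in cm, then the turn about the tool's z in rad. A call has 1 to 20 rows; each row is the pose to reach, as a shift and turn from the pose commanded when the call began, along the tool's axes at that moment; what a row does not reach only later rows make up. A row lasts 1/12 s, in which the tool goes at most 41.7 mm and 7.16 degrees, less where a joint would pass 70% of its speed; a pose out of reach is approached as far as the arm can. A call with a gripper value outside its range is refused whole. "grip" is the closure, from -1 (fully open) to 1 (shut), so that 0 is half open, set as the call begins (left out, the last holds). The fingers move at their own pace and stop on an object; "grip_force" is the grip in N (left out, the last holds). Time passes only in rows, so rows that repeat a pose let the fingers close. It gives the time, the measured TCP pose, the force, the opening and the grip force at its end, in the units of the state.
- ctrl.get_obs(): the state, without advancing time (a new reading comes with each control period).
- camera(name): name is "scene" or "top"; returns a dict with "img" (420x560x3 uint8, blue, green, red), "z_map" (420x560 float32, mm along the optical axis (not along the pixel's ray), 0 where there is no reading), "K" (3x3 intrinsics, pixels), "rvec" (rotation vector, rad) and "tvec" (3), from world to camera coordinates, as OpenCV has them. Camera axes: x right, y down, z forward; pixel columns grow to the right and rows downward; lengths in mm; the calibration is good to about 2 mm. A picture is of the moment at which its call begins.
- ticket.job_done(): hands the job in; it is judged then, once.
Trained networks look in a picture, given as the dict that the camera call returned (one of the last four; its "shot" number tells which), for a name from the list of things; names that differ only in an ending like _2 or _b are one class to them, and where a whole thing is asked for, a point or a joint stands for the part that bears it (a point fixed in the world has none). Each returns a list of dicts, best first, with "score" (0 to 1); they miss things now and then, are a little off and sometimes report something else, mostly with a low value. They report only what shows in the picture. A call takes as long as a camera call. They do not tell look-alikes from the thing itself.
- regions_of(label, picture): "mask" (420x560 bool, what is visible of it) and "extent" ([left, top, right, bottom] as shares, 0 to 1, of the picture: columns of its width, rows of its height, round what is visible of it).
- pinpoint(label, picture): "xy" ([column, row] as shares, 0 to 1, of the picture: columns of its width, rows of its height: a listed point, or the origin of a listed thing).
The state is a dict: "time": time; "joint_pos": joint angles; "joint_velocities": joint speeds; "joint_efforts": joint torques, N m; "position": TCP position; "ee_rot": TCP orientation; "force": force on the tool from outside, world axes, zero at the start; "torque": the same for the moment, N m; "grip_width": finger opening in mm; "finger_force": force on a finger pad.
Only numpy, scipy, OpenCV 4.12 (cv2) and the standard library are available. Lean on these libraries where they do the work, as an engineer would, in place of code of your own. Each camera call takes 0.05 s, during which the arm holds its last target. There are 200 camera calls.

## Working session

There is one attempt and no reset: what is moved stays moved. The work goes in short steps, Python scripts to look and compute and a tool call to move; the robot and the scene stay as the last step left them, time stands still between calls to the robot, and variables do not carry over. Pictures are saved under pics/ and viewed, at most 10 in all, crops included, and the job is handed in when it is done.

Besides the shell and the picture viewer there is one more tool, called after "Call:" as name(argument=value, ...), one argument or row to a line, values as JSON. send_rows: Moves the arm, as the interface text tells. Its arguments: {"type":"object","properties":{"rows":{"type":"array"},"grip":{"type":"number"},"grip_force":{"type":"number"}},"required":["rows"]}

```bash
mkdir -p pics
cat > h.py <<'E'
import numpy as np,cv2
from station import ctrl,camera,ticket,regions_of,pinpoint
def ray(c,u,v):
    R=cv2.Rodrigues(np.array(c["rvec"],float))[0];t=np.array(c["tvec"],float).ravel()
    d=R.T@np.linalg.inv(c["K"])@np.array([u,v,1.0]);return -R.T@t,d
def atz(c,u,v,z):
    o,d=ray(c,u,v);return o+d*(z-o[2])/d[2]
def cloud(c,m=None):
    R=cv2.Rodrigues(np.array(c["rvec"],float))[0];t=np.array(c["tvec"],float).ravel()
    z=c["z_map"];v,u=np.nonzero((z>0)&(m if m is not None else True))
    zz=z[v,u];p=np.linalg.inv(c["K"])@np.vstack([u*zz,v*zz,zz]);return (R.T@(p-t[:,None])).T
def px(r):return r["xy"][0]*560,r["xy"][1]*420
def depthpt(c,u,v):
    o,d=ray(c,u,v);return o+d*c["z_map"][int(v),int(u)]
E
python3 - <<'E'
from h import *
np.set_printoptions(precision=1,suppress=True)
o=ctrl.get_obs();print(o["time"],o["position"],o["ee_rot"],o["grip_width"],ctrl.tcp_to_grasp)
Z=dict(tissue_block=0,block_cut_end=0,pocket=17,pocket_keyed_end=17,handle=65,slide_line=23,index_clip=28,stage=0)
ims=[]
for n in ("top","scene"):
    c=camera(n);ims.append(c["img"]);
    for k,z in Z.items():
        for r in pinpoint(k,c)[:4]:
            u,v=px(r);print(n,k,round(r["score"],2),np.array([u,v]),atz(c,u,v,z))
    for r in regions_of("tissue_block",c)[:5]:
        p=cloud(c,r["mask"]);print(n,"reg",round(r["score"],2),np.array(r["extent"])*[560,420,560,420],np.median(p,0),p[:,2].max())
    cv2.imwrite(f"pics/{n}0.png",c["img"])
E
```

```text
0.0 [271.2 671.5 230.1] [-3.1  0.   2.8] 85.31599324514062 18.700000000000003
top tissue_block 0.6 [381.  206.1] [ 593.2 -273.1    0. ]
top tissue_block 0.43 [378.7 172.7] [ 691.6 -270.1    0. ]
top tissue_block 0.42 [353.3 203. ] [ 604.4 -192.2    0. ]
top block_cut_end 0.65 [224.6 218.7] [568.3 183.7   0. ]
top block_cut_end 0.62 [377.4 207.9] [ 588.2 -262.2    0. ]
top block_cut_end 0.47 [381.4 176.1] [ 681.4 -277.6    0. ]
top block_cut_end 0.43 [351.1 204.7] [ 599.5 -185.6    0. ]
top pocket 0.65 [218.9 222.4] [557.2 198.1  17. ]
top pocket 0.34 [294.9 173.2] [693.6 -23.4  17. ]
top pocket_keyed_end 0.98 [219.7 228. ] [541.  196.2  17. ]
top pocket_keyed_end 0.22 [219.8 221.3] [560.2 195.5  17. ]
top handle 0.55 [214.3 240.2] [506.2 205.1  65. ]
top slide_line 0.81 [212.6 228.5] [540.  215.6  23. ]
top slide_line 0.52 [163.3 262.3] [448.  356.3  23. ]
top index_clip 0.48 [206.5 244.6] [494.7 232.7  28. ]
top stage 0.91 [221.6 215.4] [578.  192.3   0. ]
top reg 0.66 [371.8 163.9 387.  176. ] [ 696.9 -269.6   16.9] 27.60408384939194
top reg 0.5 [345.5 196.7 359.9 206.6] [ 608.5 -1
[... 570 characters left out ...]
64.4 194.3  17. ]
scene pocket 0.28 [193.4 165.4] [441.6 339.2  17. ]
scene pocket_keyed_end 0.58 [240.9 182.8] [547.3 185.3  17. ]
scene handle 0.8 [223.4 172.6] [498.9 199.5  65. ]
scene handle 0.15 [234.3 176.5] [521.6 167.2  65. ]
scene slide_line 0.74 [233.7 179.2] [531.3 205.   23. ]
scene slide_line 0.6 [219.6 174.2] [500.5 248.8  23. ]
scene index_clip 0.38 [218.7 175.9] [493.2 235.9  28. ]
scene stage 0.97 [246.9 187. ] [563.1 176.7  -0. ]
scene reg 0.67 [324.2 284.2 344.5 304.1] [ 591.9 -286.4   16.3] 22.141575360617484
scene reg 0.64 [359.4 263.8 375.3 279.9] [ 692.7 -275.    14. ] 22.749966253560036
scene reg 0.43 [311.3 255.9 326.6 268.2] [ 605.6 -198.2   16.4] 21.55697215122869
```

Run:
```python
import cv2,numpy as np
a=cv2.imread("pics/top0.png");s=cv2.imread("pics/scene0.png")
cv2.imwrite("pics/v1.png",cv2.resize(a[130:310,140:420],(800,514),interpolation=cv2.INTER_CUBIC))
b=cv2.resize(s[240:310,300:390],(400,311),interpolation=cv2.INTER_CUBIC)
d=cv2.resize(s[140:210,190:280],(400,311),interpolation=cv2.INTER_CUBIC)
e=cv2.resize(a[185:225,335:400],(400,246),interpolation=cv2.INTER_CUBIC)
f=cv2.resize(a[195:260,180:260],(400,325),interpolation=cv2.INTER_CUBIC)
r1=np.hstack([b,d]);r2=np.hstack([e,f[40:286]]);cv2.imwrite("pics/v2.png",np.vstack([r1,r2]))
```

```text
(no output)
```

View pics/v1.png

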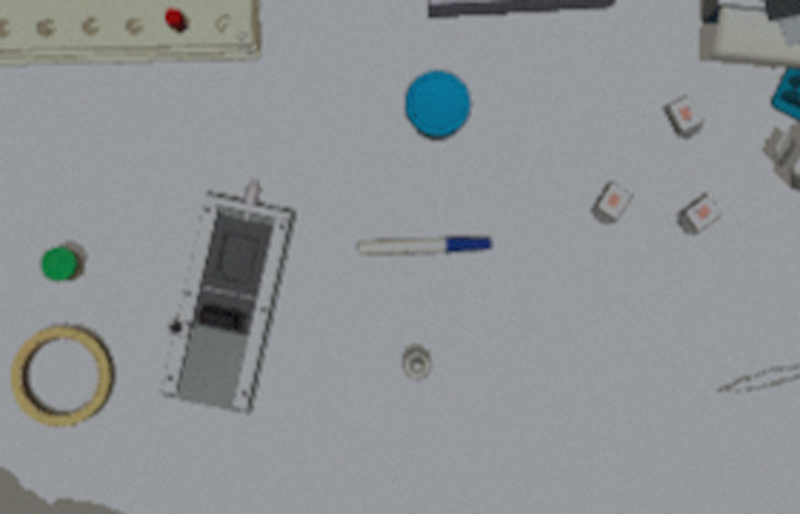

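View pics/v2.png

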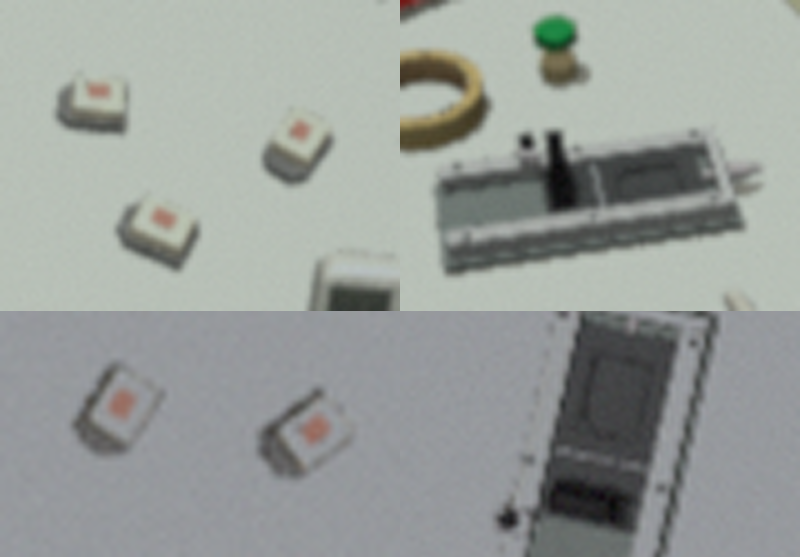

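Top view: look-alikes at top px (353,203), (381,206), (379,172). The leftmost, with the largest y, is (353,203), about (605,-194) in world. Its cut end faces lower left, as the close crop shows. The stage is at (222,218), with the handle towards the robot and the clip pointer near (204,243).

```bash
cat > m.py <<'E'
from h import *
np.set_printoptions(precision=1,suppress=True)
def rect(c,mask,z):
    cs=max(cv2.findContours(mask.astype(np.uint8),cv2.RETR_EXTERNAL,cv2.CHAIN_APPROX_NONE)[0],key=cv2.contourArea)
    P=np.array([atz(c,u,v,z)[:2] for u,v in cs[:,0]/4.0-0.375],np.float32);return cv2.minAreaRect(P)
if __name__=="__main__":
  for n in("top","scene"):
    c=camera(n);big=cv2.resize(c["img"],None,fx=4,fy=4,interpolation=cv2.INTER_CUBIC)
    for r in regions_of("tissue_block",c)[:3]:
        m=cv2.dilate(r["mask"].astype(np.uint8),np.ones((5,5)));M=cv2.resize(m,None,fx=4,fy=4,interpolation=0)>0
        p=cloud(c,r["mask"]);
        if abs(np.median(p[:,1])+195)>30: continue
        h=np.abs(p[:,2]-19)<4;print(n,"zhist",p[h].mean(0))
        g=big[...,2].astype(int);rm=cv2.resize(r["mask"].astype(np.uint8),None,fx=4,fy=4,interpolation=0)>0
        t,_=cv2.threshold(g[M].astype(np.uint8),0,255,cv2.THRESH_OTSU)
        for T in (t,t+10,t+20): print(n,T,"wax",rect(c,M&(g>T),19))
        x0,y0,x1,y1=(np.array(r["extent"])*[560,420,560,420]).astype(int)
    # stage: high rails
    r=regions_of("stage",c)[0];p=cloud(c,cv2.dilate(r["mask"].astype(np.uint8),np.ones((3,3)))>0)
    q=p[(p[:,2]>8)&(p[:,2]<45)&(np.hypot(p[:,0]-548,p[:,1]-200)<125)]
    print(n,"stage rect",cv2.minAreaRect(q[:,:2].astype(np.float32)),len(q))
    M=cv2.resize(r["mask"].astype(np.uint8),None,fx=4,fy=4,interpolation=0)>0
    print(n,"mask rect z20",rect(c,M,20))
    x0,y0,x1,y1=(np.array(r["extent"])*[560,420,560,420]).astype(int)
    cv2.imwrite(f"pics/st_{n}.png",cv2.resize(c["img"][y0-6:y1+6,x0-6:x1+6],None,fx=7,fy=7,interpolation=cv2.INTER_CUBIC));print(n,"crop origin",x0-6,y0-6)
E
python3 m.py
```

```text
top zhist [ 612.7 -193.9   19.2]
top 124.0 wax ((610.0097045898438, -191.44302368164062), (48.41980743408203, 51.568817138671875), 88.0509262084961)
top 134.0 wax ((610.0097045898438, -191.44302368164062), (48.41980743408203, 51.568817138671875), 88.0509262084961)
top 144.0 wax ((610.0097045898438, -191.44302368164062), (48.41980743408203, 51.568817138671875), 88.0509262084961)
top stage rect ((534.3958740234375, 193.75392150878906), (94.79161834716797, 225.70724487304688), 75.4344711303711) 2065
top mask rect z20 ((530.620361328125, 193.20144653320312), (96.2271728515625, 228.60838317871094), 76.44346618652344)
top crop origin 192 185
scene zhist [ 609.7 -195.4   18.6]
scene 141.0 wax ((604.2799072265625, -199.75140380859375), (54.7608528137207, 50.743797302246094), 59.49110412597656)
scene 151.0 wax ((604.2799072265625, -199.75140380859375), (54.7608528137207, 50.743797302246094), 59.49110412597656)
scene 161.0 wax ((604.2799072265625, -199.75140380859375), (54.7608528137207, 50.743797302246094), 59.49110412597656)
scene stage rect ((533.8193969726562, 192.60186767578125), (94.4219970703125, 226.13775634765625), 75.67908477783203) 1400
scene mask rect z20 ((530.3649291992188, 196.61085510253906), (136.0157928466797, 230.75439453125), 75.76502990722656)
scene crop origin 193 163
```

```bash
cat > ortho.py <<'E'
from h import *
def ortho(c,ctr,yaw,z,L,W,s):
    # output: image up = +x of frame, left = +y ; centre = ctr
    h,w=int(L*s),int(W*s);v,u=np.mgrid[0:h,0:w]
    a=(h/2-v)/s;b=(w/2-u)/s
    X=ctr[0]+a*np.cos(yaw)-b*np.sin(yaw);Y=ctr[1]+a*np.sin(yaw)+b*np.cos(yaw)
    P=np.stack([X.ravel(),Y.ravel(),np.full(X.size,float(z))],1)
    q=cv2.projectPoints(P,np.array(c["rvec"],float),np.array(c["tvec"],float),c["K"].astype(float),None)[0].reshape(h,w,2).astype(np.float32)
    return cv2.remap(c["img"],q[...,0],q[...,1],cv2.INTER_CUBIC)
def ticks(im,s,step=10):
    h,w=im.shape[:2]
    for k in range(-30,31):
        y=int(h/2-k*step*s);x=int(w/2-k*step*s);l=8 if k%5 else 16
        if 0<=y<h: cv2.line(im,(0,y),(l,y),(0,0,255),1)
        if 0<=x<w: cv2.line(im,(x,h-1),(x,h-1-l),(0,0,255),1)
    cv2.line(im,(w//2,0),(w//2,6),(0,0,255));return im
E
python3 - <<'E'
from ortho import *
np.set_printoptions(precision=1,suppress=True)
S=[];B=[]
for n in("top","scene"):
    c=camera(n)
    S.append(ticks(ortho(c,(534,193.5),np.radians(-14.5),23,240,150,2.5),2.5))
    B.append(ticks(ortho(c,(607,-194.5),0,19,75,75,5.4),5.4)[:300*2])
    p=cloud(c);k=(np.hypot(p[:,0]-607,p[:,1]+194)<40);p=p[k]
    for t in(13,15):
        q=p[p[:,2]>t];print(n,t,len(q),cv2.minAreaRect(q[:,:2].astype(np.float32)),q.mean(0))
    q=p[p[:,2]>4];print(n,"all",cv2.minAreaRect(q[:,:2].astype(np.float32)))
cv2.imwrite("pics/v3.png",np.hstack(S));cv2.imwrite("pics/v4.png",cv2.resize(np.hstack(B),(800,400)))
E
```

```text
top 13 90 ((609.672119140625, -191.26425170898438), (23.86895179748535, 38.64136505126953), 53.67841720581055) [ 612.4 -193.4   19.2]
top 15 83 ((613.0763549804688, -194.18344116210938), (24.132158279418945, 29.259981155395508), 56.48860168457031) [ 612.7 -193.5   19.7]
top all ((605.35546875, -194.27880859375), (70.23682403564453, 74.61397552490234), 6.617720603942871)
scene 13 103 ((610.5624389648438, -194.06900024414062), (25.870128631591797, 28.563018798828125), 56.774078369140625) [ 609.5 -196.    18.3]
scene 15 97 ((610.1608276367188, -194.67758178710938), (24.35967445373535, 28.182567596435547), 57.963294982910156) [ 609.8 -195.7   18.6]
scene all ((613.8341064453125, -196.82809448242188), (33.64120101928711, 51.838623046875), 70.92082977294922)
```

View pics/v3.png

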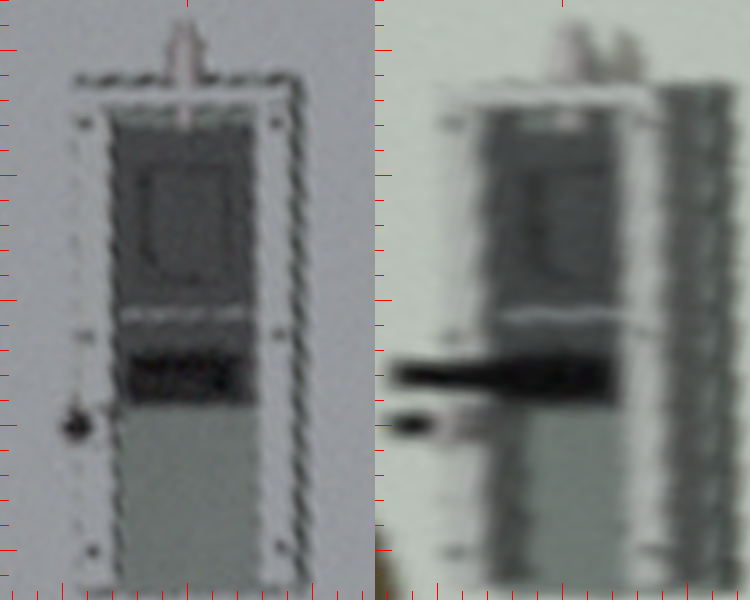

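View pics/v4.png

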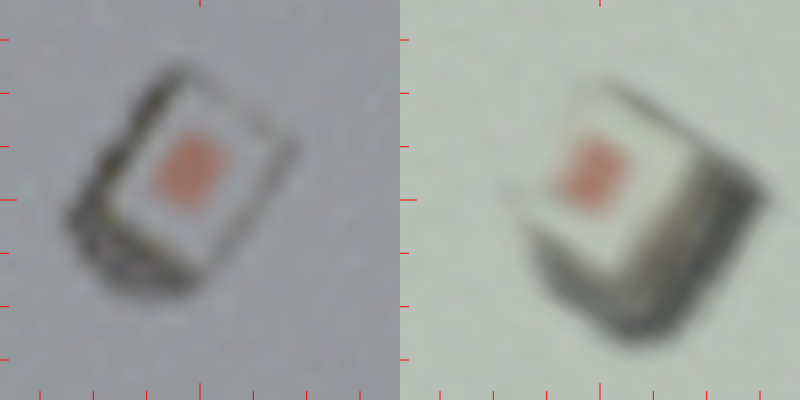

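Ortho views (2.5 px/mm): pocket centre at about px (187,223), slide line at row 314, handle at row 378, clip pointer near row 410. In the second picture the wax centre is at px (195,174), with its long axis up and to the right and the cut end at lower left. So the wax centre is at (611.8,-194.2), yaw -33.5°, and the pocket at (563.5,186.3), stage yaw about -13.8°.

```bash
cat > t.py <<'E'
from h import *
from scipy.spatial.transform import Rotation as Ro
def to(pos,yaw,frm=None):
    o=ctrl.get_obs();p=np.array(o["position"] if frm is None else frm[:3],float)
    R=Ro.from_euler("xyz",o["ee_rot"]).as_matrix()
    cy=np.arctan2(R[1,0],R[0,0]);d=R.T@(np.array(pos,float)-p)
    t=-(yaw-cy);t=(t+np.pi/2)%np.pi-np.pi/2
    print("t",round(o["time"],2),"pos",np.round(o["position"],1),"rot",np.round(o["ee_rot"],4),"-> cm",np.round(d/10,2),"turn",round(t,3),"alt",round(t-np.sign(t)*np.pi,3),"grip",round(o["grip_width"],1),"F",np.round(o["force"],1),"j",np.round(o["joint_pos"],2))
E
python3 -c "
from t import *
to([611.8,-194.2,90],2.557,[271.47,672.26,231.3])"
```

```text
t 1.4 pos [271.5 672.2 231.3] rot [-3.1415e+00  1.0000e-04  2.7578e+00] -> cm [-64.   -67.6   14.14] turn 0.201 alt -2.941 grip 85.4 F [-0.1 -0.6 -0.4] j [-1.28  0.59  0.05  1.61 -0.03  0.94 -0.03]
```

Call:
send_rows(
  rows=[
    [-64,-67.6,8,0.2],
    [-64,-67.6,8,0.2],
    [-64,-67.6,8,0.2],
    [-64,-67.6,8,0.2],
    [-64,-67.6,8,0.2],
    [-64,-67.6,8,0.2],
    [-64,-67.6,8,0.2],
    [-64,-67.6,8,0.2],
    [-64,-67.6,8,0.2],
    [-64,-67.6,8,0.2],
    [-64,-67.6,8,0.2],
    [-64,-67.6,8,0.2],
    [-64,-67.6,8,0.2],
    [-64,-67.6,8,0.2],
    [-64,-67.6,8,0.2],
    [-64,-67.6,8,0.2],
    [-64,-67.6,8,0.2],
    [-64,-67.6,8,0.2],
    [-64,-67.6,8,0.2],
    [-64,-67.6,8,0.2],
  ],
  grip=-0.3,
)

```text
time: 3.07
position: [575.8, -102.6, 160.1]
ee_rot: [3.141, 0.001, 2.558]
force: [0.5, 1.4, 0.2]
grip_width: 55.5
finger_force: 0.0
```

```bash
python3 -c "
from t import *
to([611.8,-194.2,60],2.557)"
```

```text
t 3.07 pos [ 575.8 -102.6  160.1] rot [3.1411e+00 5.0000e-04 2.5578e+00] -> cm [-8.05 -5.66 10.01] turn 0.001 alt -3.141 grip 55.5 F [0.5 1.4 0.2] j [ 0.01  0.51  0.12  1.99 -0.1   0.64  1.18]
```

Call:
send_rows(
  rows=[
    [-8,-5.7,6,0],
    [-8,-5.7,9,0],
    [-8,-5.7,10,0],
    [-8,-5.7,10,0],
    [-8,-5.7,10,0],
    [-8,-5.7,10,0],
    [-8,-5.7,10,0],
  ],
)

```text
time: 3.65
position: [611.0, -190.8, 61.0]
ee_rot: [3.14, 0.001, 2.559]
force: [-0.8, 0.0, 0.2]
grip_width: 56.1
finger_force: 0.0
```

Run:
```python
from t import *
from ortho import *
to([611.8,-194.2,9],2.557)
B=[]
for n in("top","scene"):
    c=camera(n);B.append(ticks(ortho(c,(611.8,-194.2),-0.585,19,100,100,4),4))
cv2.imwrite("pics/v5.png",np.hstack(B))
```

```text
t 3.65 pos [ 611.  -190.8   61. ] rot [3.1403e+00 6.0000e-04 2.5592e+00] -> cm [-0.25 -0.25  5.19] turn 0.002 alt -3.139 grip 56.1 F [-0.8  0.   0.2] j [ 0.17  0.71  0.09  1.91 -0.11  0.53  1.33]
```

View pics/v5.png

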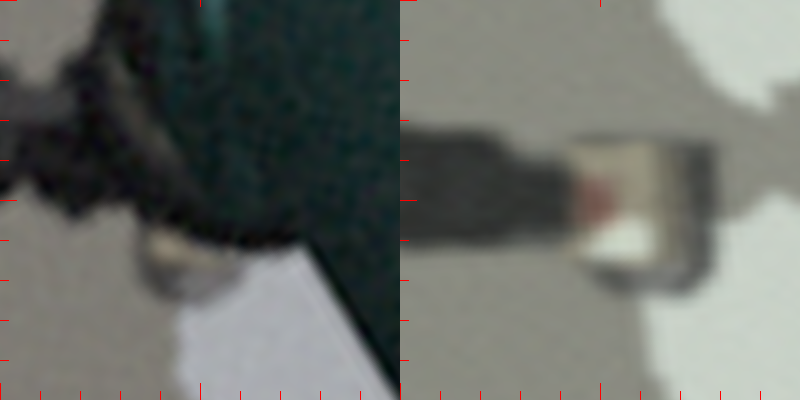

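The scene panel shows the wax at px (568–658, 140–260) of the right half, square to the frame and centred along x. I'm descending now.

Call:
send_rows(
  rows=[
    [-0.1,-0.1,2.5,0],
    [-0.1,-0.1,5.1,0],
    [-0.1,-0.1,5.1,0],
    [-0.1,-0.1,5.1,0],
    [-0.1,-0.1,5.1,0],
  ],
)

```text
time: 4.17
position: [611.6, -193.0, 10.6]
ee_rot: [3.141, 0.002, 2.559]
force: [0.9, 0.1, 0.5]
grip_width: 55.4
finger_force: 0.0
```

```bash
python3 -c "
from t import *
to([611.8,-194.2,9],2.557)"
```

```text
t 4.17 pos [ 611.6 -193.    10.6] rot [3.1407e+00 1.8000e-03 2.5589e+00] -> cm [-0.08 -0.09  0.16] turn 0.002 alt -3.14 grip 55.4 F [0.9 0.1 0.5] j [ 0.18  0.78  0.07  1.92 -0.12  0.44  1.33]
```

Call:
send_rows(
  rows=[
    [0,0,0.1,0],
    [0,0,0.1,0],
    [0,0,0.1,0],
    [0,0,0.1,0],
    [0,0,0.1,0],
    [0,0,0.1,0],
    [0,0,0.1,0],
    [0,0,0.1,0],
    [0,0,0.1,0],
    [0,0,0.1,0],
  ],
  grip=1,
  grip_force=40,
)

```text
time: 5.0
position: [611.7, -193.8, 9.5]
ee_rot: [3.141, 0.002, 2.558]
force: [-1.4, 1.0, 7.2]
grip_width: 22.6
finger_force: 40.1
```

Call:
send_rows(
  rows=[
    [0,0,-2,0],
    [0,0,-5,0],
    [0,0,-9,0],
    [0,0,-9,0],
    [0,0,-9,0],
  ],
)

```text
time: 5.42
position: [612.7, -194.3, 100.9]
ee_rot: [3.14, 0.006, 2.558]
force: [-1.2, -0.6, -0.3]
grip_width: 22.8
finger_force: 39.4
```

Run:
```python
from t import *
y=np.radians(-13.8);e=np.array([np.cos(y),np.sin(y)]);print(e)
P=np.array([563.5,186.3])+3*e
to([*P,90],np.pi+y)
for n in("top","scene"):
    c=camera(n)
    for r in pinpoint("tissue_block",c)[:4]:print(n,r["score"],px(r))
```

```text
[ 0.97113428 -0.23853346]
t 5.42 pos [ 612.7 -194.3  100.9] rot [3.1397 0.0059 2.5575] -> cm [24.82 29.14  1.  ] turn -0.343 alt 2.798 grip 22.8 F [-1.2 -0.6 -0.3] j [ 0.17  0.65  0.1   1.9  -0.11  0.6   1.32]
top 0.39 (356.216, 198.49200000000002)
scene 0.66 (334.88, 294.21)
scene 0.61 (317.296, 240.912)
scene 0.56 (360.304, 274.302)
```

Call:
send_rows(
  rows=[
    [24.8,29.1,0,-0.343],
    [24.8,29.1,0,-0.343],
    [24.8,29.1,0,-0.343],
    [24.8,29.1,0,-0.343],
    [24.8,29.1,0,-0.343],
    [24.8,29.1,0,-0.343],
    [24.8,29.1,0,-0.343],
    [24.8,29.1,0,-0.343],
    [24.8,29.1,1,-0.343],
    [24.8,29.1,1,-0.343],
    [24.8,29.1,1,-0.343],
    [24.8,29.1,1,-0.343],
    [24.8,29.1,1,-0.343],
    [24.8,29.1,1,-0.343],
    [24.8,29.1,1,-0.343],
  ],
)

```text
time: 6.87
position: [564.6, 183.4, 88.0]
ee_rot: [-3.14, 0.0, 2.897]
force: [0.5, 0.1, -0.6]
grip_width: 23.1
finger_force: 39.4
```

Run:
```python
from t import *
from ortho import *
y=np.radians(-13.8);e=np.array([np.cos(y),np.sin(y)])
P=np.array([563.5,186.3])+3*e
to([*P,50],np.pi+y)
z=ctrl.get_obs()["position"][2]-9.5
B=[]
for n in("top","scene"):
    c=camera(n);B.append(ticks(ortho(c,P-3*e,y,z+19,150,100,4),4))
cv2.imwrite("pics/v6.png",np.hstack(B))
```

```text
t 6.87 pos [564.6 183.4  88. ] rot [-3.1405e+00  3.0000e-04  2.8972e+00] -> cm [-0.12  0.26  3.8 ] turn -0.004 alt 3.138 grip 23.1 F [ 0.5  0.1 -0.6] j [-0.43  0.62  0.06  2.01 -0.07  0.51  1.  ]
```

View pics/v6.png

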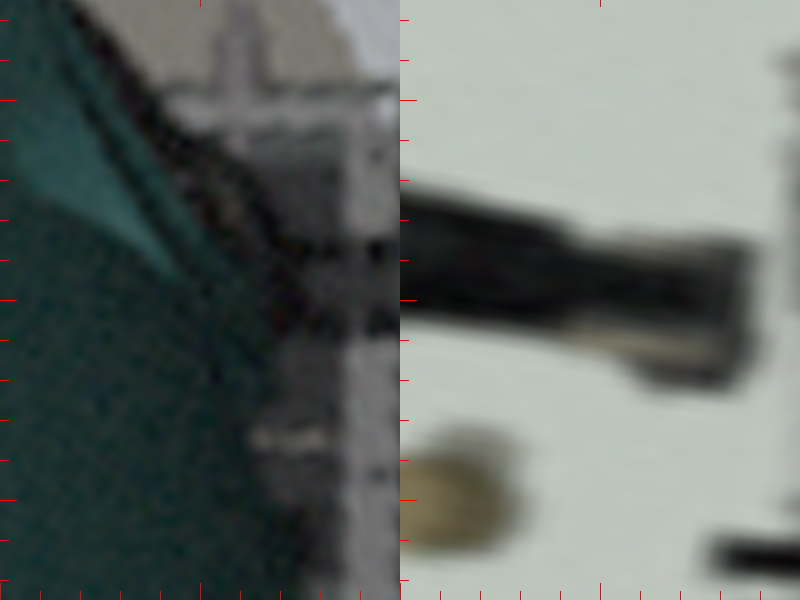

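The scene panel shows the held block's wax at rows about 235–358 of the right half. That is within 1–2 mm of where it should be, flat and square. I'm lowering it now.

Call:
send_rows(
  rows=[
    [0,0,2,0],
    [0,0,3.8,0],
    [0,0,3.8,0],
    [0,0,3.8,0],
    [0,0,3.8,0],
    [0,0,3.8,0],
  ],
)

```text
time: 7.47
position: [564.9, 186.0, 51.0]
ee_rot: [3.141, 0.002, 2.9]
force: [0.2, 0.9, -0.3]
grip_width: 22.7
finger_force: 39.4
```

Run:
```python
from t import *
y=np.radians(-13.8);e=np.array([np.cos(y),np.sin(y)])
P=np.array([563.5,186.3])+3*e
to([*P,34],np.pi+y)
```

```text
t 7.47 pos [564.9 186.   51. ] rot [3.1406e+00 1.5000e-03 2.9004e+00] -> cm [-0.15 -0.    1.7 ] turn -0.0 alt 3.141 grip 22.7 F [ 0.2  0.9 -0.3] j [-0.43  0.68  0.05  2.02 -0.08  0.44  1.01]
```

Call:
send_rows(
  rows=[
    [-0.15,0,1,0],
    [-0.15,0,1.7,0],
    [-0.15,0,1.9,0],
    [-0.15,0,2.0,0],
    [-0.15,0,2.1,0],
    [-0.15,0,2.1,0],
  ],
)

```text
time: 7.97
position: [565.4, 185.5, 28.7]
ee_rot: [-3.141, -0.0, 2.901]
force: [0.3, -0.2, 0.3]
grip_width: 22.5
finger_force: 39.4
```

Call:
send_rows(
  rows=[
    [0,0,0.1,0],
    [0,0,0.2,0],
    [0,0,0.2,0],
    [0,0,0.2,0],
  ],
)

```text
time: 8.3
position: [565.6, 185.6, 27.0]
ee_rot: [3.142, 0.0, 2.901]
force: [-0.2, -0.1, -0.1]
grip_width: 22.6
finger_force: 39.4
```

Call:
send_rows(
  rows=[
    [0,0,0.05,0],
    [0,0,0.1,0],
    [0,0,0.1,0],
    [0,0,0.1,0],
  ],
)

```text
time: 8.63
position: [565.7, 185.6, 26.4]
ee_rot: [3.141, 0.0, 2.901]
force: [-1.1, 0.5, 5.3]
grip_width: 22.6
finger_force: 40.0
```

Call:
send_rows(
  rows=[
    [0,0,0,0],
    [0,0,0,0],
    [0,0,0,0],
    [0,0,0,0],
  ],
  grip=0.33,
)

```text
time: 8.97
position: [565.5, 185.5, 25.7]
ee_rot: [-3.141, -0.0, 2.901]
force: [-0.1, 0.4, -0.3]
grip_width: 28.6
finger_force: 0.0
```

Call:
send_rows(
  rows=[
    [0,0,-1,0],
    [0,0,-2,0],
    [0,0,-4,0],
    [0,0,-8,0],
    [0,0,-10,0],
    [0,0,-10,0],
    [0,0,-10,0],
  ],
)

```text
time: 9.55
position: [566.8, 186.0, 128.4]
ee_rot: [3.139, 0.004, 2.901]
force: [-0.4, 0.5, -0.5]
grip_width: 28.4
finger_force: 0.0
```

Run:
```python
from t import *
from ortho import *
y=np.radians(-13.8);e=np.array([np.cos(y),np.sin(y)])
n_=np.array([-e[1],e[0]])
P=np.array([563.5,186.3]);H=P-62*e
to([*H,110],np.pi/2+y)
# move aside +y? view
c=camera("scene")
cv2.imwrite("pics/v7.png",ticks(ortho(c,P-40*e,y,36,150,100,4),4))
p=cloud(c);d=p[:,:2]-P;a=d@e;b=d@n_
k=(abs(a-3)<12)&(abs(b)<9)&(p[:,2]<60);print("wax top z",np.percentile(p[k,2],[5,50,95]),k.sum())
if k.sum()>20:
    A=np.c_[a[k],b[k],np.ones(k.sum())];print(np.linalg.lstsq(A,p[k,2],rcond=None)[0].round(3))
```

```text
t 9.55 pos [566.8 186.  128.4] rot [3.1389 0.0037 2.9007] -> cm [ 6.54 -0.06  1.82] turn -1.571 alt 1.571 grip 28.4 F [-0.4  0.5 -0.5] j [-0.44  0.56  0.07  1.99 -0.07  0.59  1.  ]
wax top z [32.62365394 36.5683331  39.26020445] 31
[2.0000e-02 1.1700e-01 3.6273e+01]
```

View pics/v7.png

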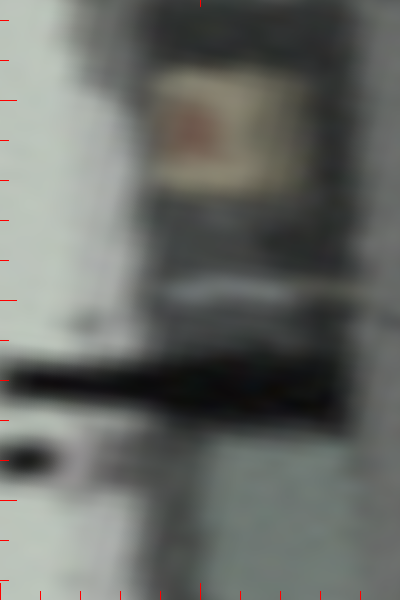

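Block seated: wax at rows 68–192 (31 mm), top height 36.3 mm against 36 expected, and level. Next I measure the line and pointer from the unobstructed first pictures.

Run:
```python
from t import *
from ortho import *
y=np.radians(-13.8);e=np.array([np.cos(y),np.sin(y)]);n_=np.array([-e[1],e[0]])
P=np.array([563.5,186.3]);O=[]
for n in("top","scene"):
    c=dict(camera(n));c["img"]=cv2.imread(f"pics/{n}0.png")
    im=ortho(c,P-36*e,y,23,20,60,8).astype(float).mean(2)
    # line profile: columns |b|<20
    w=im.shape[1];pr=im[:,int(w/2-15*8):int(w/2+15*8)].mean(1);a=(80-np.arange(160))/8-36
    wt=np.clip(pr-np.percentile(pr,60),0,None);print(n,"line a",(a*wt).sum()/wt.sum(),"peak",a[pr.argmax()])
    O.append(ticks(ortho(c,P-75*e+30*n_,y,28,75,50,8),8,5))
cv2.imwrite("pics/v8.png",np.hstack(O))
```

```text
top line a -35.801791040545396 peak -35.75
scene line a -35.922995034053905 peak -35.875
```

View pics/v8.png

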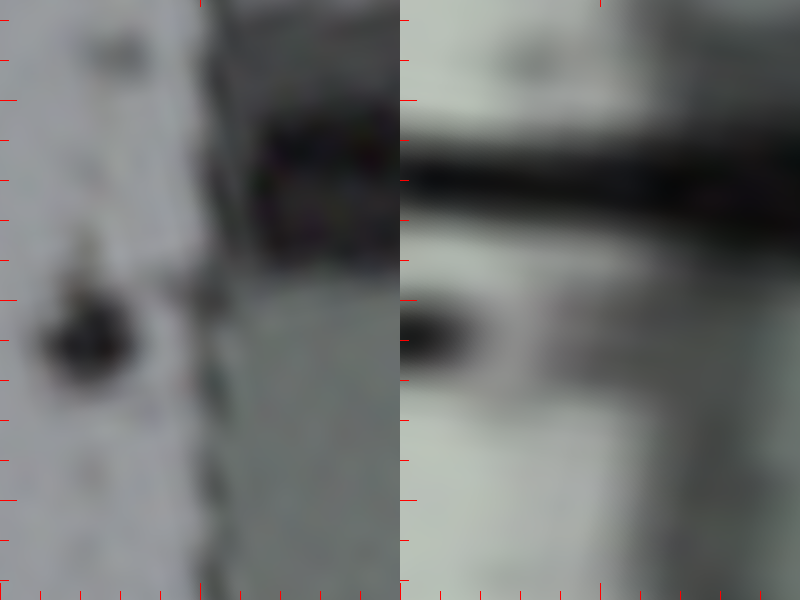

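Run:
```python
from t import *
from ortho import *
y=np.radians(-13.8);e=np.array([np.cos(y),np.sin(y)]);n_=np.array([-e[1],e[0]])
P=np.array([563.5,186.3]);O=[]
for n in("top","scene"):
    c=dict(camera(n));print(n,"cam",ray(c,0,0)[0].round())
    S=[]
    c["img"]=cv2.imread(f"pics/{n}0.png")
    im=ortho(c,P-80*e+30*n_,y,28,40,30,10)
    for bc in(36,33,31,29,27,25,23):
        col=int((15-(bc-30))*10);pr=im[:,max(col-8,0):col+8].astype(float).mean((1,2))
        print(bc,[int(pr[max(0,200-10*k-5):200-10*k+5].mean()) for k in range(14,-15,-2)])
    g=cv2.createCLAHE(4,(2,2)).apply(cv2.cvtColor(im,cv2.COLOR_BGR2GRAY))
    O.append(ticks(cv2.cvtColor(g,cv2.COLOR_GRAY2BGR),10,5))
cv2.imwrite("pics/v9.png",np.hstack(O))
```

```text
top cam [ 495.   18. 1335.]
36 [153, 155, 145, 130, 130, 138, 141, 134, 138, 147, 142, 138, 142, 151, 154]
33 [154, 153, 138, 114, 103, 117, 136, 139, 143, 140, 135, 138, 145, 149, 147]
31 [142, 137, 120, 98, 83, 88, 103, 112, 116, 111, 111, 121, 132, 133, 127]
29 [103, 102, 91, 77, 67, 67, 84, 96, 94, 84, 81, 92, 106, 112, 106]
27 [60, 68, 72, 73, 71, 73, 91, 108, 108, 94, 85, 85, 93, 104, 106]
25 [51, 57, 67, 77, 86, 91, 97, 107, 112, 108, 106, 104, 103, 105, 108]
23 [41, 48, 61, 74, 88, 100, 104, 104, 105, 105, 106, 106, 106, 107, 107]
scene cam [ 234. -687.  790.]
36 [85, 124, 145, 139, 131, 123, 121, 116, 110, 111, 121, 138, 153, 164, 167]
33 [79, 118, 139, 129, 115, 105, 106, 103, 96, 97, 112, 136, 155, 162, 164]
31 [73, 114, 135, 126, 110, 99, 98, 95, 88, 88, 105, 130, 151, 159, 162]
29 [67, 107, 128, 120, 102, 90, 88, 88, 82, 84, 100, 123, 143, 150, 152]
27 [58, 94, 113, 109, 93, 83, 81, 83, 79, 82, 94, 112, 128, 133, 136]
25 [49, 80, 99, 97, 84, 76, 75, 78, 75, 78, 87, 101, 114, 117, 118]
23 [41, 65, 81, 82, 75, 70, 72, 76, 75, 76, 81, 91, 99, 99, 98]
```

View pics/v9.png

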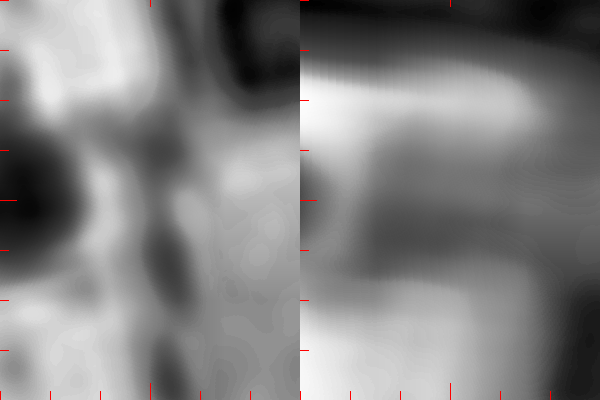

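Enhanced crops: the pointer bridges the lip at row about 205 of the left half (a ≈ -80.5 mm). The scene clip band is centred there too. With the line at a = -35.85, the pull is about 44.5 mm. Now to the handle.

Call:
send_rows(
  rows=[
    [6.5,0,1.8,-1.571],
    [6.5,0,1.8,-1.571],
    [6.5,0,1.8,-1.571],
    [6.5,0,1.8,-1.571],
    [6.5,0,1.8,-1.571],
    [6.5,0,1.8,-1.571],
    [6.5,0,1.8,-1.571],
    [6.5,0,1.8,-1.571],
    [6.5,0,1.8,-1.571],
    [6.5,0,1.8,-1.571],
    [6.5,0,1.8,-1.571],
    [6.5,0,1.8,-1.571],
    [6.5,0,1.8,-1.571],
    [6.5,0,1.8,-1.571],
    [6.5,0,1.8,-1.571],
    [6.5,0,1.8,-1.571],
    [6.5,0,1.8,-1.571],
    [6.5,0,1.8,-1.571],
  ],
  grip=-0.1,
)

```text
time: 11.3
position: [502.3, 201.1, 107.8]
ee_rot: [3.142, -0.0, -1.812]
force: [0.1, 1.5, 0.1]
grip_width: 46.9
finger_force: 0.0
```

Run:
```python
from t import *
y=np.radians(-13.8);e=np.array([np.cos(y),np.sin(y)])
H=np.array([563.5,186.3])-62*e
to([*H,40],np.pi/2+y)
```

```text
t 11.3 pos [502.3 201.1 107.8] rot [ 3.1415e+00 -3.0000e-04 -1.8119e+00] -> cm [-0.02 -0.09  6.78] turn -0.0 alt 3.141 grip 46.9 F [0.1 1.5 0.1] j [-0.2   0.57 -0.36  2.1   0.38  0.54  2.06]
```

Call:
send_rows(
  rows=[
    [0,0,3,0],
    [0,0,5,0],
    [0,0,6.8,0],
    [0,0,6.8,0],
    [0,0,6.8,0],
    [0,0,6.8,0],
  ],
)

```text
time: 11.8
position: [502.9, 201.6, 40.6]
ee_rot: [-3.141, 0.001, -1.811]
force: [-0.1, -0.5, 0.5]
grip_width: 47.1
finger_force: 0.0
```

Call:
send_rows(
  rows=[
    [0,0,0,0],
    [0,0,0,0],
    [0,0,0,0],
    [0,0,0,0],
    [0,0,0,0],
    [0,0,0,0],
    [0,0,0,0],
    [0,0,0,0],
    [0,0,0,0],
    [0,0,0,0],
  ],
  grip=1,
  grip_force=60,
)

```text
time: 12.63
position: [503.7, 201.1, 41.1]
ee_rot: [-3.139, 0.001, -1.812]
force: [1.1, -1.3, 6.3]
grip_width: 10.5
finger_force: 59.2
```

Run:
```python
from t import *
y=np.radians(-13.8);e=np.array([np.cos(y),np.sin(y)])
H=np.array([563.5,186.3])-62*e
to([*H,40],np.pi/2+y)
```

```text
t 12.63 pos [503.7 201.1  41.1] rot [-3.1394e+00  1.0000e-03 -1.8121e+00] -> cm [0.01 0.03 0.11] turn -0.0 alt 3.141 grip 10.5 F [ 1.1 -1.3  6.3] j [-0.26  0.67 -0.28  2.13  0.46  0.4   1.99]
```

Call:
send_rows(
  rows=[
    [0,0.2,0,0],
    [0,0.5,0,0],
    [0,0.9,0,0],
    [0,1.3,0,0],
    [0,1.7,0,0],
    [0,2.1,0,0],
    [0,2.5,0,0],
    [0,2.9,0,0],
    [0,3.3,0,0],
    [0,3.6,0,0],
    [0,3.9,0,0],
    [0,4.15,0,0],
    [0,4.3,0,0],
    [0,4.4,0,0],
    [0,4.45,0,0],
    [0,4.45,0,0],
    [0,4.45,0,0],
    [0,4.45,0,0],
  ],
)

```text
time: 14.13
position: [462.8, 211.3, 41.0]
ee_rot: [-3.136, 0.002, -1.813]
force: [4.9, -3.2, 4.6]
grip_width: 10.7
finger_force: 59.2
```

Run:
```python
from t import *
from ortho import *
y=np.radians(-13.8);e=np.array([np.cos(y),np.sin(y)]);n_=np.array([-e[1],e[0]])
P=np.array([563.5,186.3]);H=np.array([503.7,201.1]);O=[]
o=ctrl.get_obs();print("pull",(o["position"][:2]-H)@e,(o["position"][:2]-H)@n_)
to([*H-44.5*e,40],np.pi/2+y)
for n in("top","scene"):
    c=camera(n)
    for k,z in(("slide_line",23),("index_clip",28),("pocket",17)):
        for r in pinpoint(k,c)[:2]:
            d=atz(c,*px(r),z)[:2]-P;print(n,k,round(r["score"],2),"a,b",(d@e).round(1),(d@n_).round(1))
    im=ortho(c,P-80*e,y,23,24,60,8).astype(float).mean(2);a=(96-np.arange(192))/8-80
    for b0,b1 in((5,20),(-10,5),(-22,-10)):
        pr=im[:,int(240-b1*8):int(240-b0*8)].mean(1);print(n,b0,"line peak",a[pr.argmax()],pr.max()-np.median(pr))
    O.append(ticks(ortho(c,P-70*e,y,25,120,80,5),5,5))
cv2.imwrite("pics/v10.png",np.hstack(O))
```

```text
pull -42.14115764437385 0.10760931277212415
t 14.13 pos [462.8 211.3  41. ] rot [-3.1364e+00  2.0000e-03 -1.8133e+00] -> cm [0.01 0.24 0.1 ] turn -0.002 alt 3.14 grip 10.7 F [ 4.9 -3.2  4.6] j [-0.34  0.65 -0.24  2.2   0.47  0.33  1.92]
top slide_line 0.95 a,b -67.7 13.6
top index_clip 0.53 a,b -42.2 16.7
top pocket 0.69 a,b -54.7 3.4
top 5 line peak -83.375 11.25
top -10 line peak -78.25 21.245833333333337
top -22 line peak -77.75 27.35590277777778
scene slide_line 0.6 a,b -78.4 30.7
scene slide_line 0.3 a,b 48.5 -205.3
scene index_clip 0.36 a,b -79.8 38.6
scene index_clip 0.34 a,b -5.8 -38.2
scene pocket 0.59 a,b -41.7 0.2
scene 5 line peak -78.625 26.70972222222222
scene -10 line peak -77.625 22.034722222222214
scene -22 line peak -78.5 17.13715277777778
```

View pics/v10.png

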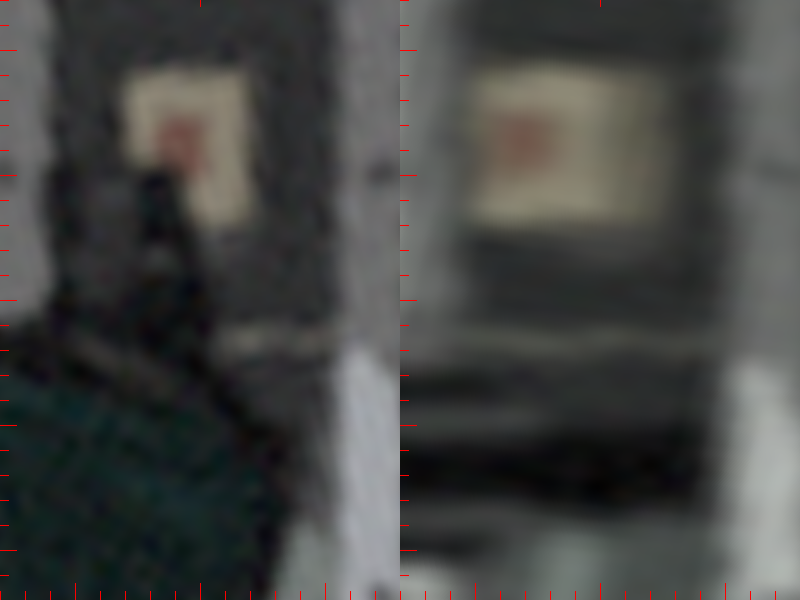

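The pull is 42.1 mm, with the line at a ≈ -78.2 (row 340 in both panels). The block still sits flat in the pocket. Clip pointer, knob and networks agree on a ≈ -80.1, so about 2 mm more.

Call:
send_rows(
  rows=[
    [0,0.1,0,0],
    [0,0.2,0,0],
    [0,0.2,0,0],
    [0,0.2,0,0],
    [0,0.2,0,0],
    [0,0.2,0,0],
    [0,0.2,0,0],
    [0,0.2,0,0],
  ],
)

```text
time: 15.2
position: [461.0, 211.8, 41.1]
ee_rot: [-3.136, 0.002, -1.813]
force: [5.0, -2.5, 4.0]
grip_width: 10.8
finger_force: 59.2
```

Run:
```python
from t import *
from ortho import *
y=np.radians(-13.8);e=np.array([np.cos(y),np.sin(y)]);n_=np.array([-e[1],e[0]])
P=np.array([563.5,186.3]);H=np.array([503.7,201.1]);pu=[]
for n in("top","scene")*3:
    c=camera(n);o=ctrl.get_obs();pu.append((o["position"][:2]-H)@e)
    im=ortho(c,P-80*e,y,23,24,60,8).astype(float).mean(2);a=(96-np.arange(192))/8-80
    b0,b1=(-22,-2) if n=="top" else (-5,20)
    pr=im[:,int(240-b1*8):int(240-b0*8)].mean(1);k=pr.argmax();w=np.clip(pr-np.median(pr)-8,0,None);w[abs(np.arange(192)-k)>24]=0
    print(n,(a*w).sum()/w.sum())
    if len(pu)==6:
        for r in pinpoint("index_clip",c)[:1]+pinpoint("slide_line",c)[:1]:
            for z in(23,28):
                d=atz(c,*px(r),z)[:2]-P;print(r["score"],z,(d@e).round(1),(d@n_).round(1))
print("pull",np.round(pu,1),np.mean(pu));print(o["force"],o["grip_width"],np.abs(o["joint_velocities"]).max())
```

```text
top -79.82622200627351
scene -79.9727564333988
top -79.69028965477308
scene -80.11362515320917
top -79.73245654681395
scene -80.05422103323556
0.61 23 -82.0 30.4
0.61 28 -82.2 24.2
0.52 23 -84.1 19.7
0.52 28 -84.3 13.6
pull [-44.  -44.1 -44.1 -44.1 -44.1 -44. ] -44.05934490100059
[ 6.55169667 -2.59469654  4.71726756] 10.61556294374207 0.0016525309145884604
```

```bash
python3 -c "
from station import ticket
print(ticket.job_done())"
```

```text
the job is handed in; nothing more can be done
None
```

The block is seated flat in the pocket, and I handed the job in holding the slide out 44.1 mm. The line sits at the clip's pointer to within about 0.5 mm by my estimate, though the pointer itself was blurred in the images, and no verdict was shown.

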